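# Swap the lens tube for the filter cube in the crowded rack

## Task

The filter cube is to take the place of the lens tube in the middle of the storage rack. First clear the oil bottle and the objective at the rack's two ends onto the small steel tray, then stand the lens tube in the centre of the round stand, then put the filter cube in the rack's middle place, upright and square between the two guard cheeks, and last of all put the oil bottle and the objective back, standing, each on the very spot it came from. Keep the oil bottle upright all the while, and leave the petri dish and the tin of screws where they are.

Things in the scene. Friction and masses are not known exactly. Their poses are not given: they have to be found in the camera images.
- rack: Fixed aluminium rack, plate 64 x 120 mm, top 8 mm above the table. Row of 3 places (dark discs) along its y: -38, 0, +38 mm. Two upright cheeks flank the middle place: parallel to the row, 44 mm apart inside, 5 mm thick, 36 mm long, tops 44 mm above the table. Grip the middle thing along the row, end things across it (cheeks stop 20 mm short of their centres). Origin: centre of underside; z up.
- tray: Fixed small shallow tray of pale bare steel (not the big dark tray), the side area for what is cleared away: 100 mm (x) by 150 mm (y) outside, walls 4 mm thick and 12 mm high, inner floor 4 mm above the table. Origin: centre of the underside; z up.
- stand: Fixed round bare aluminium stand for the lens tube, a small turned pedestal: flat top 58 mm wide, 20 mm above the table. Origin: centre of the underside; z up.
- oil_bottle: Small brown glass dropper bottle with black dropper cap, 25 mm wide, 70 mm high in all, the glass body about 45 mm high; 35 g. Stands at one end of the rack at the start. Grip the body, 15 to 35 mm above its foot. Origin: centre of its underside; z up.
- objective: White microscope objective standing with its narrow nose up, 24 mm wide, 56 mm high; 110 g. Stands at the other end of the rack at the start. Grip it 15 to 35 mm above its foot. Origin: centre of its underside; z up.
- lens_tube: Short black open tube standing on end, 31 mm wide, 30 mm high; 30 g. Stands at the rack's middle place at the start, about 10 mm from each neighbour: no room for fingers until they are gone. Origin: centre of its underside; z up.
- cube: Black filter cube with a round coloured window in its side, 34 x 34 x 36 mm high; 55 g. Stands on the table at the start. Can be gripped across either pair of side faces (across its own y is the stiffer). Origin: centre of its underside; x and y square to its side faces, z up.
- dish: Petri dish, 55 mm wide, 12 mm high, standing on the table; to be left alone. Origin: centre of its underside.
- tin: Round open tin of screws, 64 mm wide, 21 mm high, standing on the table; to be left alone. Origin: centre of its underside.

How it is judged (in metres and radians):
On the way, in this order (a step that is already met when the one before it is completed fails the run):
1. the oil bottle and the objective both stand, let go, on the tray while the lens tube is still in the rack's middle place (angle between each of oil_bottle, objective's own z axis and vertical below 0.15 rad and contact force between the fingers and oil_bottle below 0.3 N and x of oil_bottle in the frame of tray between -0.046 and 0.046 m and y of oil_bottle in the frame of tray between -0.071 and 0.071 m and height (world z) of each of oil_bottle, objective below 0.009 m and contact force between the fingers and objective below 0.3 N and x of objective in the frame of tray between -0.046 and 0.046 m and y of objective in the frame of tray between -0.071 and 0.071 m and horizontal distance between lens_tube and rack below 0.015 m and height (world z) of lens_tube below 0.012 m), for 0.2 s.
2. the lens tube stands on the round stand, let go, with the bottle and the objective still on the tray (angle between each of oil_bottle, objective, lens_tube's own z axis and vertical below 0.15 rad and contact force between the fingers and oil_bottle below 0.3 N and x of oil_bottle in the frame of tray between -0.046 and 0.046 m and y of oil_bottle in the frame of tray between -0.071 and 0.071 m and height (world z) of each of oil_bottle, objective below 0.009 m and contact force between the fingers and objective below 0.3 N and x of objective in the frame of tray between -0.046 and 0.046 m and y of objective in the frame of tray between -0.071 and 0.071 m and contact force between the fingers and lens_tube below 0.3 N and horizontal distance between lens_tube and stand below 0.012 m and height (world z) of lens_tube between 0.016 and 0.024 m), for 0.2 s.
3. the filter cube stands in the rack's middle place, let go, with the bottle and the objective still on the tray (angle between each of oil_bottle, objective, cube's own z axis and vertical below 0.15 rad and contact force between the fingers and oil_bottle below 0.3 N and x of oil_bottle in the frame of tray between -0.046 and 0.046 m and y of oil_bottle in the frame of tray between -0.071 and 0.071 m and height (world z) of each of oil_bottle, objective below 0.009 m and contact force between the fingers and objective below 0.3 N and x of objective in the frame of tray between -0.046 and 0.046 m and y of objective in the frame of tray between -0.071 and 0.071 m and contact force between the fingers and cube below 0.3 N and horizontal distance between cube and rack below 0.01 m and height (world z) of cube between 0.005 and 0.011 m and (angle between the x axis of cube and the x axis of rack, either way round below 0.2 rad or angle between the x axis of cube and the y axis of rack, either way round below 0.2 rad)), for 0.2 s.
At the end, for the whole second after the job is handed in: Upright, released, at rest: tube on the stand within 12 mm of its centre; cube on the rack within 10 mm of the middle and 0.2 rad of square with the cheeks; oil bottle and objective each within 12 mm of where it stood at the start (angle between each of lens_tube, cube, oil_bottle, objective's own z axis and vertical below 0.15 rad and contact force between the fingers and lens_tube below 0.3 N and horizontal distance between lens_tube and stand below 0.012 m and height (world z) of lens_tube between 0.016 and 0.024 m and contact force between the fingers and cube below 0.3 N and horizontal distance between cube and rack below 0.01 m and height (world z) of cube between 0.005 and 0.011 m and (angle between the x axis of cube and the x axis of rack, either way round below 0.2 rad or angle between the x axis of cube and the y axis of rack, either way round below 0.2 rad) and contact force between the fingers and oil_bottle below 0.3 N and distance of each of oil_bottle, objective from where it was at the start of the episode below 0.012 m and contact force between the fingers and objective below 0.3 N and linear speed of each of oil_bottle, objective, lens_tube, cube below 0.02 m/s); the robot touches nothing.
It fails at once if the oil bottle was tipped by more than 0.6 rad (angle between oil_bottle's own z axis and vertical above 0.6 rad).
It fails at once if the petri dish or the tin of screws was shifted by more than 25 mm (distance of any of dish, tin from where it was at the start of the episode above 0.025 m).
It also fails if it takes over 138 s, if anything falls off the work surface, if the arm or the gripper's body presses on something with over 40 N, if the wrist force passes 120 N, or if a joint passes its speed limit or range.

## Robot

A 7-joint arm with a two-finger parallel gripper is mounted at the origin on the work surface; the furniture and walls round the work are solid. World frame = base frame: x ahead of the robot, y to its left, z up, the work surface at z = 0. Lengths are in mm, angles in rad, forces in N, time in s.
With the tool pointing down it reaches from about 400 to 850 mm from the base axis. Payload 10.4 kg.
Tool frame: the origin (TCP) lies at the very end of the fingers, on their centre line; the grasp point (between the pads) lies 19 mm behind it; z points along the fingers, y is the direction in which the jaws open and shut (so a half turn about z gives the same grasp; the last joint's range is limited). The gripper opens to 85 mm and grips with 20 to 120 N. Pads are 22 mm wide; open, the fingers measure 114 mm over their backs; the gripper's body (76 mm by 85 mm) begins 54 mm behind the grasp point. The pads swing forward as they close: fully open they stand 13 mm farther back than shut.
Start: joints at [-1.276, 0.332, -0.065, 1.46, 0.022, 1.35, -0.088], TCP at [195.285, 593.729, 231.338] pointing down, gripper open.
Joint ranges: [-2.6, 2.6], [-0.5, 2.12], [-1.47, 1.34], [0.16, 2.42], [-1.27, 4.41], [0.06, 2.06], [-2.6, 2.6]. Speed limits (rad/s): [2.22, 2.22, 2.79, 2.79, 3.14, 3.14, 3.14].

## Interface

Orientations are given as a unit quaternion [x, y, z, w].
In Python, from plant import ctrl gives the robot as it stands. Calls block until the motion is done:
- ctrl.move_to(position, orientation): joint-space move of the TCP to a pose.
- ctrl.move_straight(position, v=150, rotation=None, until_force=None): straight line of the TCP; rotation=None keeps the orientation; v is the mean speed in mm/s. With until_force (N) it stops when the force on the tool has changed by that much, and returns True; else False.
- ctrl.goto_joints(angles): joint-space move.
- ctrl.gripper_to(opening, f_grip=None): finger opening in mm; f_grip is the grip in N (None keeps the last); returns when the fingers have stopped.
- ctrl.pause(seconds).
- ctrl.ik(position, orientation): joint angles nearest the present ones, or None.
- ctrl.read_camera(name): name is "scene" or "side" or "wrist"; returns a dict with "color" (400x640x3 uint8, red, green, blue), "z_map" (400x640 float32, mm along the optical axis (not along the pixel's ray), 0 where there is no reading), "K" (3x3 intrinsics, pixels), "rvec" (rotation vector, rad) and "tvec" (3), from world to camera coordinates, as OpenCV has them. Camera axes: x right, y down, z forward; pixel columns grow to the right and rows downward; lengths in mm; the calibration is good to about 2 mm. A picture is of the moment at which its call begins.
A pose or a line that the arm cannot do raises ctrl.Unreachable and nothing moves.
- ctrl.sign_off(): hands the job in, once; it reports no verdict.
Readings, each from a call of its own:
- ctrl.get_time_s(): time.
- ctrl.get_joints(): joint angles.
- ctrl.get_joint_vel(): joint speeds.
- ctrl.get_joint_torque(): joint torques, N m.
- ctrl.get_eef_pos(): TCP position.
- ctrl.get_eef_rot(): TCP orientation.
- ctrl.get_force(): force on the tool from outside, world axes, zero at the start.
- ctrl.get_torque(): the same for the moment, N m.
- ctrl.get_finger_gap(): finger opening in mm.
Only numpy, scipy, OpenCV 4.12 (cv2) and the standard library are available. Lean on these libraries where they do the work, as an engineer would, in place of code of your own. Each camera call takes 0.05 s, during which the arm holds its last target. There are 200 camera calls.

## Working session

There is one attempt and no reset: what is moved stays moved. The work goes in short steps, each a Python script; the robot and the scene stay as the last script left them, time stands still between calls to the robot, and variables do not carry over. Pictures are saved under pics/ and viewed, about 12 in all and at most 16, crops included, and the job is handed in when it is done.

```bash
ls; mkdir -p pics; python3 - <<'E'
from plant import ctrl
import cv2,numpy as np
for n in("scene","side"):
    d=ctrl.read_camera(n); cv2.imwrite(f"pics/{n}0.png",d["color"][:,:,::-1]); np.savez(f"{n}0.npz",**d)
    R=cv2.Rodrigues(d["rvec"])[0]; print(n,d["K"][0,0],(-R.T@np.ravel(d["tvec"])).round())
print(ctrl.get_time_s(),ctrl.get_eef_rot())
E
```

```text
pics
scene 377.7801015416569 [  94. -483.  575.]
side 462.1029516949957 [ 336. -785.  369.]
0.1 [ 1.58222471e-01  9.87403277e-01 -6.41942753e-04 -7.64178729e-05]
```

View pics/scene0.png

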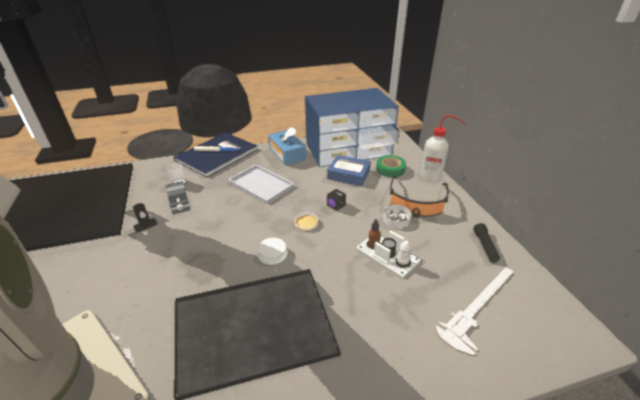

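View pics/side0.png

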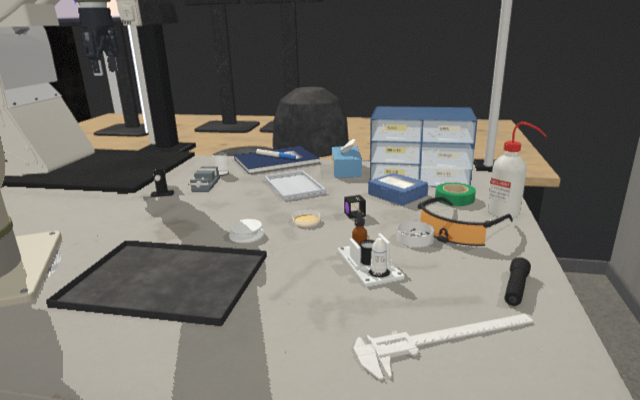

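```bash
cat > h.py <<'E'
import cv2,numpy as np
def cloud(d):
    K=d["K"];R=cv2.Rodrigues(d["rvec"])[0];z=d["z_map"].astype(float)
    v,u=np.indices(z.shape)
    P=np.stack([(u-K[0,2])/K[0,0]*z,(v-K[1,2])/K[1,1]*z,z],-1)
    W=(P-np.ravel(d["tvec"]))@R
    W[z==0]=np.nan
    return W
def ray(d,u,v,h):
    "world point at height h on the pixel's ray"
    K=d["K"];R=cv2.Rodrigues(d["rvec"])[0];c=-R.T@np.ravel(d["tvec"])
    r=R.T@np.linalg.solve(K,[u,v,1.]); return c+r*(h-c[2])/r[2]
E
python3 - <<'E'
from h import *
for n,pts in(("scene",dict(stand=(271,246),dish=(306,221),tin=(397,215),cube=(337,195),tray=(262,183),bottle=(375,225),obj=(404,246),tube=(390,243),rack=(388,262))),("side",dict(stand=(246,229),dish=(306,217),tin=(416,230),cube=(355,198),tray=(295,185),bottle=(360,218),obj=(379,241),tube=(367,245)))):
    d=np.load(n+"0.npz");W=cloud(d)
    for k,(u,v) in pts.items(): print(n,k,W[v,u].round())
E
```

```text
scene stand [443.  -8.  19.]
scene dish [563.   8.   5.]
scene tin [ 723. -137.    9.]
scene cube [660.  -2.  34.]
scene tray [595. 209.   2.]
scene bottle [ 599. -159.   68.]
scene obj [ 598. -231.   58.]
scene tube [ 612. -192.   31.]
scene rack [ 585. -209.    7.]
side stand [438. -29.  21.]
side dish [562.  15.   7.]
side tin [ 735. -111.    4.]
side cube [660.   2.  37.]
side tray [592. 204.   7.]
side bottle [ 604. -157.   68.]
side obj [ 601. -235.   64.]
side tube [ 604. -186.   34.]
```

```bash
python3 - <<'E'
import cv2
a=cv2.imread("pics/scene0.png");b=cv2.imread("pics/side0.png")
A=cv2.resize(a[160:285,220:440],(800,455),interpolation=cv2.INTER_CUBIC)
cv2.imwrite("pics/c1.png",A)
E
```

```text
(no output)
```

View pics/c1.png

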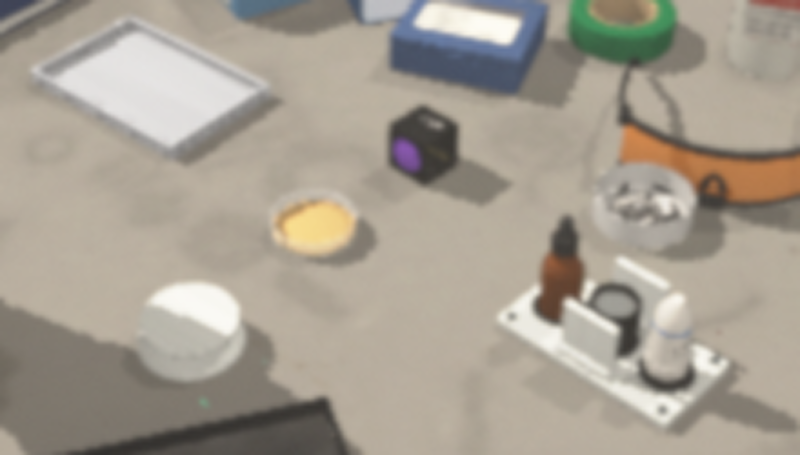

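```bash
cat >> h.py <<'E'
def q(phi):
    "tool down, jaws opening along world direction phi (mod pi)"
    from plant import ctrl
    cur=ctrl.get_eef_rot(); best=None
    for p in(phi,phi+np.pi):
        a=(p+np.pi/2)/2   # jaw=(sin2a,-cos2a)
        yield [np.cos(a),np.sin(a),0,0]
def go(pos,phi):
    "joint move, choosing the wrist half turn with joint 7 nearest its middle"
    from plant import ctrl
    c=[(max(abs(j[6]),0)+.5*abs(j[6]-ctrl.get_joints()[6]),o) for o in q(phi) if (j:=ctrl.ik(pos,o)) is not None]
    ctrl.move_to(pos,min(c,key=lambda t:t[0])[1])
def shot(name,tag):
    from plant import ctrl
    d=ctrl.read_camera(name);np.savez(tag+".npz",**d);cv2.imwrite(f"pics/{tag}.png",d["color"][:,:,::-1]);return d
E
python3 - <<'E'
from h import *
from plant import ctrl
for tag,p in (("wstand",(470,0)),("wcube",(620,0)),("wtray",(560,205)),("wrack",(570,-195))):
    go([*p,300],np.pi/2)
    d=shot("wrist",tag);R=cv2.Rodrigues(d["rvec"])[0]
    print(tag,ctrl.get_joints(),ctrl.get_eef_rot(),(-R.T@np.ravel(d["tvec"])).round(),R[2].round(2),ctrl.get_time_s())
ims=[cv2.imread(f"pics/{t}.png") for t in("wstand","wcube","wtray","wrack")]
m=np.vstack([np.hstack(ims[:2]),np.hstack(ims[2:])]);cv2.imwrite("pics/mos.png",cv2.resize(m,(800,500),interpolation=cv2.INTER_AREA))
E
```

```text
wstand [-0.7572221  -0.09056293  0.62501104  1.76858837  0.05361316  1.4468257
  1.43132363] [-6.64186417e-04  9.99999769e-01 -1.37745028e-04 -4.87615847e-05] [394.   1. 442.] [ 0.3   0.   -0.95] 2.4917
wcube [-0.6754676   0.36120034  0.80809244  1.40178507 -0.25902381  1.48793206
  1.69192094] [ 1.16933491e-04  9.99999946e-01 -9.45973038e-05 -2.90825705e-04] [544.   0. 442.] [ 0.3  -0.   -0.95] 3.2
wtray [-1.03777258  0.28608407  0.77392205  1.46673522 -0.19966388  1.4687046
  1.30399287] [1.33933885e-03 9.99999014e-01 1.51412070e-04 3.94857116e-04] [484. 204. 443.] [ 0.3   0.   -0.95] 4.1083
wrack [-0.58828332  0.43270505  1.16275703  1.45916424 -0.39607645  1.50669929
 -1.00409355] [ 9.99999608e-01  8.79618672e-04 -4.25516760e-05 -9.34874454e-05] [ 647. -194.  442.] [-0.3   0.   -0.95] 6.1417
```

View pics/mos.png

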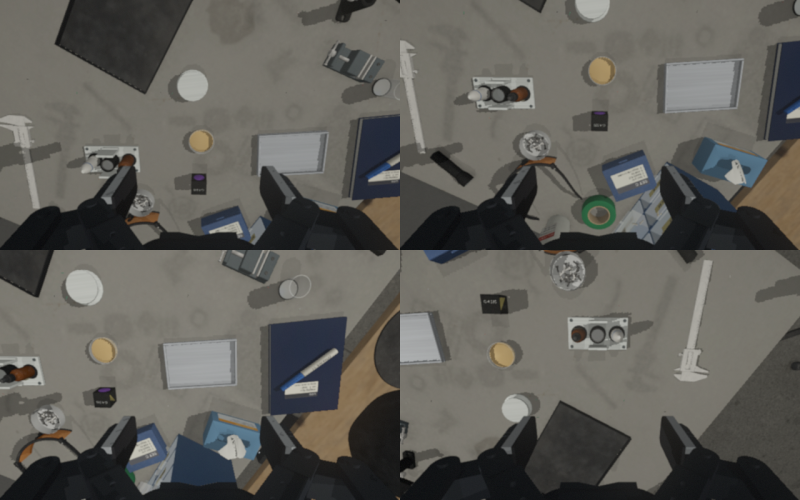

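```bash
python3 - <<'E'
from h import *
def rep(tag,c,r,z0,z1,what):
    W=cloud(np.load(tag+".npz"));m=(np.hypot(W[...,0]-c[0],W[...,1]-c[1])<r)&(W[...,2]>z0)&(W[...,2]<z1)
    P=W[m][:,:2].astype(np.float32);(cx,cy),(w,h),a=cv2.minAreaRect(P);lo=np.percentile(P,1,0);hi=np.percentile(P,99,0)
    print(what,tag,len(P),"rect",round(cx,1),round(cy,1),round(w,1),round(h,1),round(a,1),"ctr",((lo+hi)/2).round(1),(hi-lo).round(1),"z",np.median(W[m][:,2]).round(1))
for t in("wrack","wcube"):
    rep(t,(601,-195),80,5,12,"rack");rep(t,(601,-195),80,5,80,"rackall");rep(t,(601,-195),25,38,50,"cheeks")
    rep(t,(601,-158),16,50,80,"bottle");rep(t,(601,-233),16,40,70,"obj");rep(t,(601,-195),18,24,34,"tube")
for t in("wstand","wrack","wcube"): rep(t,(440,-15),50,15,25,"stand")
for t in("wstand","wcube","wtray"): rep(t,(660,0),35,32,42,"cube")
for t in("wstand","wcube","wtray"): rep(t,(595,207),110,8,16,"tray")
cr=[]
for t,(u,v) in(("wrack",(320,133)),("wstand",(307,138)),("wcube",(320,192)),("wtray",(320,181))):
    im=cv2.imread(f"pics/{t}.png");cr.append(cv2.resize(im[v-48:v+48,u-65:u+65],None,fx=3,fy=3,interpolation=cv2.INTER_CUBIC))
cv2.imwrite("pics/crops.png",np.vstack([np.hstack(cr[:2]),np.hstack(cr[2:])]))
E
```

```text
rack wrack 3074 rect 605.1 -193.1 63.5 120.4 0.1 ctr [ 605.2 -193.1] [ 63.2 117.9] z 7.5
rackall wrack 4884 rect 605.1 -193.1 63.5 120.4 0.1 ctr [ 605.3 -193.1] [ 62.9 117. ] z 8.3
cheeks wrack 149 rect 598.4 -198.9 40.9 40.3 89.7 ctr [ 598.2 -198.9] [39.6 40.8] z 42.8
bottle wrack 182 rect 603.9 -155.1 15.5 15.5 47.6 ctr [ 604.2 -155. ] [15.3 15. ] z 65.3
obj wrack 298 rect 604.2 -229.7 20.7 20.8 1.2 ctr [ 604.7 -229.2] [19.4 19.7] z 56.7
tube wrack 301 rect 605.3 -193.7 23.3 27.3 34.5 ctr [ 605.  -192.5] [22.9 21.5] z 32.2
rack wcube 2459 rect 603.8 -191.9 120.5 63.9 89.5 ctr [ 603.8 -191.3] [ 63.4 117.6] z 7.3
rackall wcube 4939 rect 603.8 -191.9 120.5 63.9 89.5 ctr [ 603.2 -190.8] [ 62.2 116. ] z 12.3
cheeks wcube 157 rect 597.7 -198.6 40.6 42.3 1.1 ctr [ 597.1 -198.6] [39.3 42.1] z 43.0
bottle wcube 209 rect 602.6 -152.9 16.3 14.5 32.2 ctr [ 602.6 -152.9] [14.6 14. ] z 64.7
obj wcube 372 rect 602.1 -226.4 21.9 17.2 18.9 ctr [ 602.4 -226.1] [19.8 15.9] z 54.2
tube wcube 317 rect 601.9 -191.8 23.5 28.8 50.2 ctr [ 602.1 -190.5] [26.1 25.1] z 31.9
stand wstand 1728 rect 439.9 -10.5 55.8 57.3 89.9 ctr [439.2 -10.4] [53.6 53.1] z 19.5
stand wrack 1237 rect 442.0 -11.0 53.9 58.9 35.3 ctr [441.5 -12.2] [54.1 53.8] z 19.9
stand wcube 1233 rect 453.9 -10.3 56.4 29.1 89.8 ctr [453.6 -10.2] [28.1 54. ] z 19.5
cube wstand 550 rect 659.1 3.0 33.5 35.2 89.6 ctr [658.8   2.9] [33.4 33.3] z 35.0
cube wcube 729 rect 659.4 3.3 33.6 34.3 89.5 ctr [659.2   3.2] [33.8 33.5] z 35.0
cube wtray 645 rect 658.7 3.2 34.1 35.0 0.4 ctr [658.8   3.3] [33.1 33.6] z 34.7
tray wstand 1063 rect 590.0 210.3 100.7 151.2 3.4 ctr [588.4 209.7] [103.6 152.5] z 11.3
tray wcube 1469 rect 621.5 212.0 162.2 150.9 3.5 ctr [590.5 209.3] [105.7 152.4] z 11.5
tray wtray 1214 rect 621.1 212.3 162.3 150.2 3.7 ctr [590.4 210.4] [106.1 152.7] z 11.2
```

View pics/crops.png

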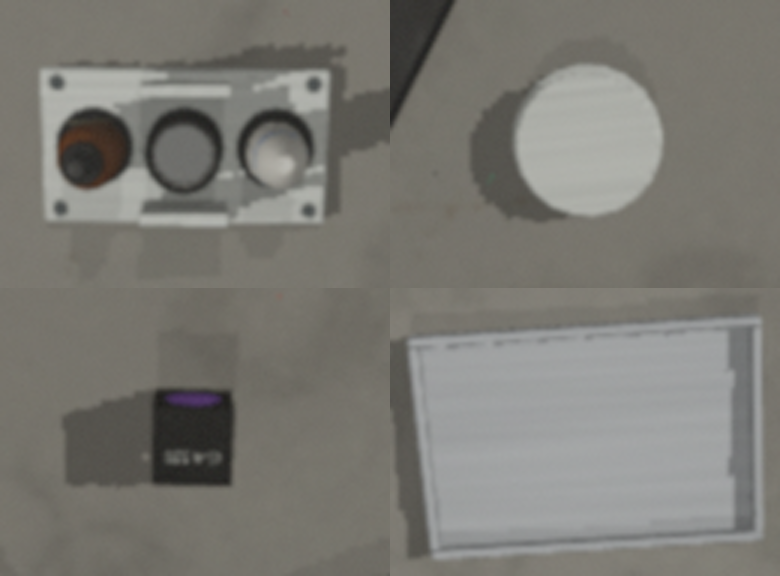

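```bash
cat >> h.py <<'E'
def pick(x,y,z,phi,wide,f,zt=160):
    from plant import ctrl
    ctrl.gripper_to(wide); go([x,y,zt],phi)
    ctrl.move_straight([x,y,z],v=90); ctrl.gripper_to(0,f_grip=f)
    print("gap",ctrl.get_finger_gap(),"F",np.round(ctrl.get_force(),1))
    ctrl.move_straight([x,y,zt],v=100); print("lifted gap",ctrl.get_finger_gap(),"t",ctrl.get_time_s())
def place(x,y,z,wide,zt=160,v=220):
    from plant import ctrl
    ctrl.move_straight([x,y,zt],v=v); ctrl.move_straight([x,y,z+15],v=120); 
    hit=ctrl.move_straight([x,y,z],v=25,until_force=4); print("hit",hit,ctrl.get_eef_pos())
    ctrl.pause(.2); ctrl.gripper_to(wide); print("rel gap",ctrl.get_finger_gap())
    ctrl.move_straight([x,y,zt],v=120); print("t",ctrl.get_time_s())
E
python3 - <<'E'
from h import *
from plant import ctrl
pick(604,-154.5,15,0,50,25)
shot("side","b_lift")
place(588,242,11.3,45)
s=shot("side","b_tray"); shot("wrist","b_trayw")
a=cv2.imread("pics/b_lift.png")[60:360,200:500];b=cv2.imread("pics/b_tray.png")[60:360,200:500]
cv2.imwrite("pics/b.png",np.hstack([a,b]))
E
```

```text
gap 24.004123156363395 F [-0.4  0.9  3.2]
lifted gap 24.254933504710944 t 11.5583
hit True [587.69307403 241.91887125  11.35463015]
rel gap 44.955877583490526
t 17.3417
```

View pics/b.png

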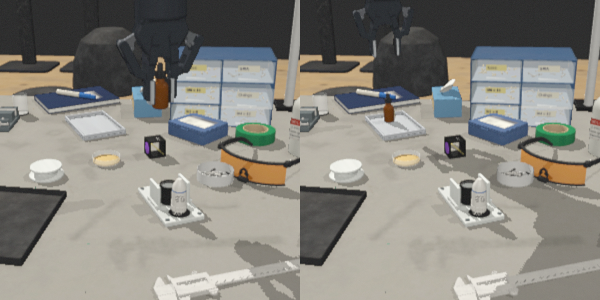

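The left panel shows the bottle lifted upright, and the right panel shows it standing in the tray at about (388,110). Next are the objective and then the tube.

```bash
python3 - <<'E'
from h import *
from plant import ctrl
pick(604,-229.5,15,0,50,40)
place(592,178,11.3,45)
go([580,-195,290],0)
W=cloud(shot("wrist","r2")); shot("side","s2")
for n,c,z0,z1 in(("tube",(604.5,-192.5),24,36),):
    m=(np.hypot(W[...,0]-c[0],W[...,1]-c[1])<19)&(W[...,2]>z0)&(W[...,2]<z1);P=W[m][:,:2].astype(np.float32);print(n,cv2.minEnclosingCircle(P),np.median(W[m][:,2]))
im=cv2.imread("pics/s2.png")[60:360,200:500];w=cv2.imread("pics/r2.png");w=cv2.resize(w,(480,300))
cv2.imwrite("pics/o.png",np.hstack([im,w])); print(ctrl.get_time_s())
E
```

```text
gap 21.461076045538164 F [-0.1  1.   4.4]
lifted gap 21.69063610177172 t 23.1083
hit True [591.72896008 177.97010705  11.3990425 ]
rel gap 44.77586753037103
t 28.9083
tube ((604.614501953125, -191.45359802246094), 15.448800086975098) 32.34691956545491
30.475
```

View pics/o.png

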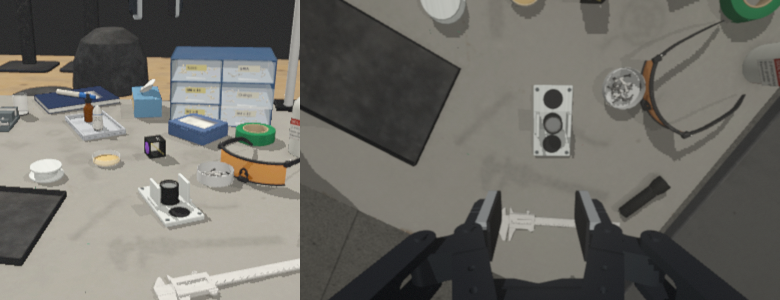

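The tray holds both items: the bottle at (88,112) and the objective beside it at (97,122). The tube is alone between the cheeks, so I'm moving it next and then checking.

```bash
python3 - <<'E'
from h import *
from plant import ctrl
pick(604.5,-192.3,10.5,np.pi/2,60,20)
place(440.5,-11,22.8,60)
go([490,0,290],np.pi/2)
W=cloud(shot("wrist","t3")); 
def ctr(n,c,r,z0,z1):
    m=(np.hypot(W[...,0]-c[0],W[...,1]-c[1])<r)&(W[...,2]>z0)&(W[...,2]<z1);P=W[m][:,:2].astype(np.float32);print(n,cv2.minEnclosingCircle(P),cv2.minAreaRect(P),W[m][:,2].max())
ctr("tube",(440,-11),25,44,56);ctr("stand",(440,-11),40,16,24);ctr("cube",(659,3),35,32,42)
go([560,200,290],np.pi/2);W=cloud(shot("wrist","t4"))
ctr("bottle",(588,242),25,50,80);ctr("obj",(592,178),20,40,70)
a=cv2.imread("pics/t3.png");b=cv2.imread("pics/t4.png")
cv2.imwrite("pics/t.png",cv2.resize(np.hstack([a[:,120:520],b[:,120:520]]),(780,390)));print(ctrl.get_time_s())
E
```

```text
gap 29.371121844424977 F [-0.7 -0.6  2.7]
lifted gap 29.807750135491286 t 35.825
hit True [440.28000031 -10.98977922  22.53890491]
rel gap 60.089300155955684
t 42.0583
tube ((440.18133544921875, -10.901944160461426), 15.429078102111816) ((440.6781921386719, -10.889102935791016), (29.485177993774414, 29.78325653076172), 0.3454357981681824) 51.13913563433673
stand ((440.597412109375, -11.707493782043457), 28.997119903564453) ((440.810302734375, -11.651473999023438), (57.05344009399414, 56.90404510498047), 12.623905181884766) 23.98232334983523
cube ((653.1626586914062, 2.221022844314575), 19.297529220581055) ((653.475830078125, 2.3178701400756836), (33.71891403198242, 21.23614501953125), 89.02725982666016) 38.018828349607716
bottle ((588.1983032226562, 241.3800506591797), 8.022327423095703) ((588.1669921875, 241.30845642089844), (15.47651195526123, 15.161808967590332), 0.5791544318199158) 74.71624393830582
obj ((592.1851196289062, 177.00868225097656), 10.611968994140625) ((592.7494506835938, 177.04148864746094), (19.416378021240234, 20.65740966796875), 1.0843207836151123) 60.8547623121625
43.6333
```

View pics/t.png

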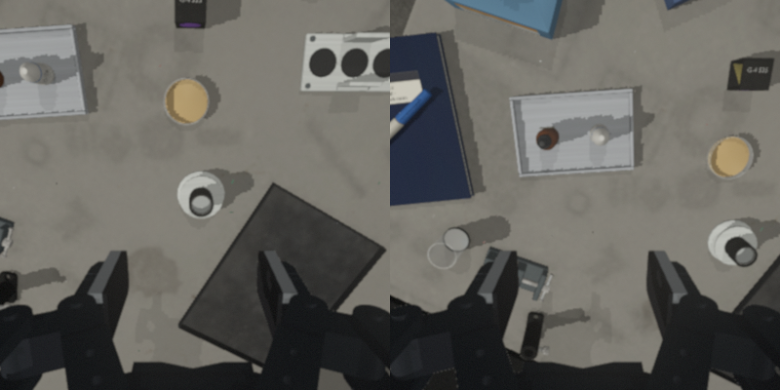

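The tube stands centred on the stand, and the bottle and objective are upright on the tray. Now the cube.

```bash
python3 - <<'E'
from h import *
from plant import ctrl
pick(659,3.1,6,np.pi/2,60,30)
place(604.6,-192.5,14.2,52)
go([580,-195,290],0)
W=cloud(shot("wrist","k3"))
m=(np.hypot(W[...,0]-604,W[...,1]+192)<25)&(W[...,2]>36);P=W[m][:,:2].astype(np.float32);print(cv2.minAreaRect(P))
m=(np.hypot(W[...,0]-604,W[...,1]+192)<90)&(W[...,2]>5)&(W[...,2]<12);P=W[m][:,:2].astype(np.float32);print(cv2.minAreaRect(P))
shot("side","k4");a=cv2.imread("pics/k3.png")[80:280,320:560];b=cv2.imread("pics/k4.png")[200:320,290:434]
cv2.imwrite("pics/k.png",np.hstack([cv2.resize(a,(390,325)),cv2.resize(b,(390,325))]));print(ctrl.get_time_s())
E
```

```text
gap 32.79324548673787 F [-0.6 -0.3  3.5]
lifted gap 33.20528308128881 t 48.7583
hit True [ 604.31184954 -192.42722826   14.30271998]
rel gap 52.060927794912004
t 53.55
((604.2094116210938, -191.07818603515625), (33.60929870605469, 49.46916961669922), 89.40965270996094)
((605.0755615234375, -192.00852966308594), (118.27503204345703, 63.91264724731445), 89.65150451660156)
54.8917
```

View pics/k.png

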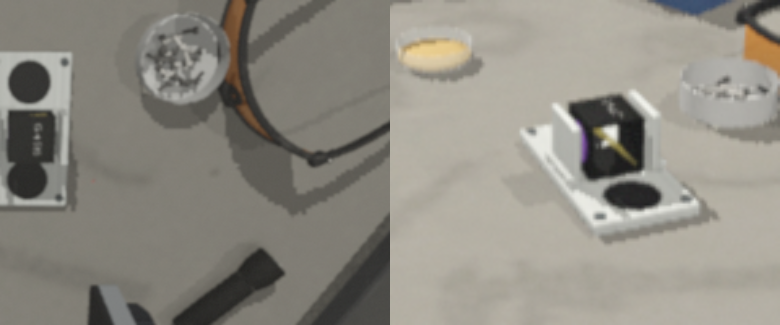

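The cube sits square between the cheeks and on the plate. Now I'll return the bottle and the objective.

```bash
python3 - <<'E'
from h import *
from plant import ctrl
pick(588,242,11.2,0,45,25)
place(604,-154.5,15.2,48)
pick(592,178,11.2,0,45,40)
place(604,-229.5,15.2,48)
go([570,-195,300],np.pi/2)
W=cloud(shot("wrist","e1"))
def ctr(n,c,r,z0,z1):
    m=(np.hypot(W[...,0]-c[0],W[...,1]-c[1])<r)&(W[...,2]>z0)&(W[...,2]<z1);P=W[m][:,:2].astype(np.float32);print(n,cv2.minAreaRect(P),np.median(W[m][:,2]))
ctr("bottle",(601,-158),16,50,80);ctr("obj",(601,-233),16,48,70);ctr("cube",(604,-192),18,38,47)
shot("side","e2");a=cv2.imread("pics/e1.png")[60:220,200:400];b=cv2.imread("pics/e2.png")[180:320,220:444]
cv2.imwrite("pics/e.png",np.hstack([cv2.resize(a,(380,304)),cv2.resize(b,(420,304))]));print(ctrl.get_time_s())
E
```

```text
gap 24.114415244975923 F [ 0.4 -0.1  3.2]
lifted gap 24.068878856514186 t 60.55
hit True [ 603.79094787 -154.33528838   15.59060939]
rel gap 48.17940553759765
t 66.225
gap 21.573341045305828 F [-1.1 -0.   5.1]
lifted gap 21.278317041874683 t 71.4667
hit True [ 603.80228572 -229.34068257   15.6682429 ]
rel gap 48.03250653081105
t 77.2
bottle ((603.7880859375, -155.4661407470703), (15.063039779663086, 15.765121459960938), 89.09687042236328) 65.13823163548979
obj ((604.1451416015625, -229.8692169189453), (19.263965606689453, 19.136728286743164), 1.0897859334945679) 57.49020928922672
cube ((605.17724609375, -192.36911010742188), (33.36958312988281, 33.803035736083984), 0.19764375686645508) 43.08219010715751
78.75
```

View pics/e.png

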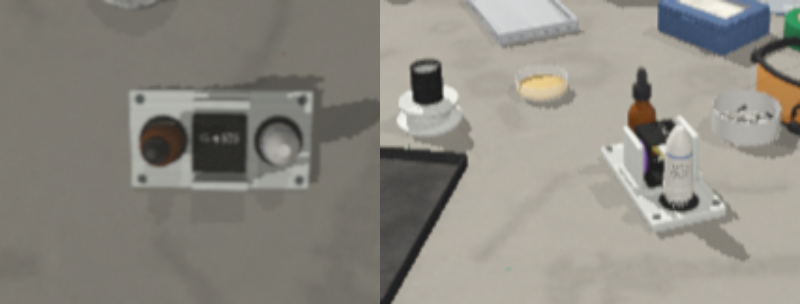

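Everything stands in its place, so I'm handing the job in.

```bash
python3 -c "
from plant import ctrl
ctrl.pause(.3);ctrl.sign_off();print(ctrl.get_time_s())"
```

```text
the job is handed in; nothing more can be done
the job is handed in; nothing more can be done
```

The swap is done and handed in at about 79 s of the 138 s limit; sign-off gives no verdict, so the result rests on my own camera checks. I cleared the oil bottle and objective onto the tray, stood the lens tube on the round stand, set the filter cube in the rack's middle place, then put the bottle and objective back.

- **Oil bottle and objective:** each measured within about 1 mm of its starting spot and looked upright in the pictures.
- **Filter cube:** measured about 1 mm from the rack's middle and within 1° of square. An earlier view put it about 1 mm off in the other direction, and the rack's own centre reads differently by 1–2 mm between views. Both are well inside the 10 mm limit.
- **Lens tube:** measured within about 1 mm of the stand's centre right after placing. In the final picture it was still standing there.
- **Petri dish and tin of screws:** the arm never went to them and they looked unmoved in the pictures, but I did not measure them at the end.

No check failed. At hand-in the gripper was clear, at 300 mm height.

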